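Shift the gearbox on the bench by its selector rods

ROBOT

A 6-joint arm with a two-finger parallel gripper is mounted at the origin on the work surface. World frame = base frame: x ahead of the robot, y to its left, z up, the work surface at z = 0. Lengths are in m, angles in degrees, forces in N, time in s.
With the tool pointing down it reaches from about 0.4 to 0.825 m from the base axis. Payload 7 kg.
Tool frame: the origin (TCP) lies on the centre line of the jaws, within the pads' length; the fingertips stand 19 mm ahead of it and the grasp point (between the pads) is the TCP; z points along the fingers, y is the line along which they close (so a half turn about z gives the same grasp; the last joint's range is limited). The gripper opens to 88 mm and grips with 3 to 60 N. Pads are 19 mm wide; open, the fingers measure 130 mm over their backs; the gripper's body (78 mm by 193 mm) begins 47 mm behind the grasp point.
Start: joints at [80.907, 20.546, 0.682, 0, -70.136, -16.507], TCP at [0.292, 0.609, 0.246] pointing down, gripper open.
Joint ranges: [-176.03, 176.03], [-82.01, 121.73], [-58.28, 71.71], [-173.87, 95.51], [-174.79, -0.11], [-173.66, 173.66]. Speed limits (degrees/s): [136.94, 136.94, 172.46, 180, 180, 180].

INTERFACE

Orientations are given as [roll, pitch, yaw] about the fixed x, y, z axes, in that order (R = Rz(yaw) Ry(pitch) Rx(roll)).
In Python, from plant import ctrl gives the robot as it stands.
- The arm moves only by the tool move_arm, never from a script. Its argument "motion" is a list of rows, each a list of 3 entries, a list of its own where there are three numbers: the shift along the tool's x, y, z in mm, then the turn, a rotation vector about the tool's x, y, z in degrees, then the closure, from 0 (fully open) to 1 (shut). A call has 1 to 10 rows; each row is the pose to reach, as a shift and turn from the pose commanded when the call began, along the tool's axes at that moment; what a row does not reach only later rows make up. A row lasts 1/12 s, in which the tool goes at most 41.7 mm and 7.16 degrees, less where a joint would pass 70% of its speed; a pose out of reach is approached as far as the arm can. A call with a gripper value outside its range is refused whole. The fingers move at their own pace and stop on an object; the grip force is fixed at half the most. Time passes only in rows, so rows that repeat a pose let the fingers close. It gives the time, the measured TCP pose, the force, the opening and the grip force at its end, in the units of the state.
- ctrl.get_obs(): the state, without advancing time (a new reading comes with each control period).
- ctrl.snapshot(name): name is "side" or "top"; returns a dict with "color" (384x512x3 uint8, blue, green, red), "camera_matrix" (3x3 intrinsics, pixels), "cam_to_world" (4x4, takes a point from camera to world coordinates). Camera axes: x right, y up, looking along -z (the intrinsics and any distortion apply to the point x, -y, -z); pixel columns grow to the right and rows downward; lengths in m; the calibration is good to about 2 mm. A picture is of the moment at which its call begins. There is no depth.
- ctrl.close_job(): hands the job in; it is judged then, once.
The state is a dict: "clock": time; "joint_pos": joint angles; "qvel": joint speeds; "tau": joint torques, N m; "tool_pos": TCP position; "orientation": TCP orientation; "force": force on the tool from outside, world axes, zero at the start; "moment": the same for the moment, N m; "opening": finger opening in m; "gripper_force": force on a finger pad.
Only numpy, scipy, OpenCV 4.12 (cv2) and the standard library are available. Lean on these libraries where they do the work, as an engineer would, in place of code of your own. Each camera call takes 0.05 s, during which the arm holds its last target. There are 200 camera calls.

TASK

The gearbox on the bench has been left in gear: of its three selector rods, the one with the ball end is pulled out. First push that rod fully home, and only then pull the rod with the crossbar end fully out, so that it sits in its detent and stays there by itself. Keep the square-ended rod home and do not shove the loose parts lying around.

Things in the scene. Friction and masses are not known exactly. Their poses are not given: they have to be found in the camera images.
- gearbox: aluminium case, fixed; 180 (x) x 336 (y) x 112 mm tall, gears to 143 and a shaft stub to 174 mm on its back half (x > -15 mm); origin centre of underside. Three level 14 mm steel rods come out of its -x face (at x = -90 mm), 85 mm up, along -x, at y = -90, 0, +90 mm (which is where varies), each through a collar 30 mm across, 12 mm long; brass detent caps sit above
- rod_ball (a joint): selector rod with the ball end; joint value in m: 0 = fully home, 0.032 = fully out (both are spring detents; in between, the detent pushes it to the nearer end; about 8 N takes it past the middle)
- rod_ball_end (a point): centre of the ball end, on the rod's axis, 85 mm above the bench; moves with the rod: 58 mm in front of the case's rod face when home, 90 mm when out. The end is a 32 mm steel ball.
- rod_tee (a joint): selector rod with the crossbar (T) end; joint value in m: 0 = fully home, 0.032 = fully out (both are spring detents; in between, the detent pushes it to the nearer end; about 8 N takes it past the middle)
- rod_tee_end (a point): centre of the crossbar (T) end, on the rod's axis, 85 mm above the bench; moves with the rod: 58 mm in front of the case's rod face when home, 90 mm when out. The end is a level bar 14 mm thick and 60 mm wide across the rod, with a hub 20 mm across and 20 mm long at its middle; 36 mm of bare rod show between hub and collar when home.
- rod_block (a joint): selector rod with the square end; joint value in m: 0 = fully home, 0.032 = fully out (both are spring detents; in between, the detent pushes it to the nearer end; about 8 N takes it past the middle)
- rod_block_end (a point): centre of the square end, on the rod's axis, 85 mm above the bench; moves with the rod: 58 mm in front of the case's rod face when home, 90 mm when out. The end is a steel block 26 mm along the rod, 30 mm wide and 30 mm tall.
- gear_front: dark steel gear lying flat on the bench in front of the gearbox, below the rods; 68 mm across, 23 mm tall; origin centre of underside
- gear_small: dark steel gear lying flat in front of the gearbox, below the rods; 48 mm across, 25 mm tall; origin centre of underside
- bearing_top: steel bearing ring lying on the gearbox's top; 52 mm across, 14 mm tall; origin centre of underside
- gear_pile: dark stepped double gear on the bench, to the robot's left; 90 mm across, 49 mm tall; origin centre of underside
- bearing_side: steel bearing ring on the bench, to the robot's right; 72 mm across, 18 mm tall; origin centre of underside
- oil_can: green can standing on the bench, to the robot's right; 64 mm across, 150 mm tall; origin centre of underside
- spanner: steel spanner lying on the bench, near left, about 180 mm long; origin on its underside

How it is judged:
By the outcome, as a careful person would: the job done as asked, in the order asked, and still so for the second after the job is handed in, with the robot touching nothing.
It also fails if it takes over 51 s, if anything falls off the work surface, if the arm or the gripper's body presses on something with over 40 N, if the wrist force passes 120 N, or if a joint passes its speed limit or range.

## Working session

There is one attempt and no reset: what is moved stays moved. The work goes in short steps, Python scripts to look and compute and a tool call to move; the robot and the scene stay as the last step left them, time stands still between calls to the robot, and variables do not carry over. Pictures are saved under pics/ and viewed, at most 10 in all, crops included, and the job is handed in when it is done.

Besides the shell and the picture viewer there is one more tool, called after ">>>" by a JSON object that holds its "name" and its "arguments". move_arm: Moves the arm, as the interface text tells. Its arguments: {"type":"object","properties":{"motion":{"type":"array"}},"required":["motion"]}

```bash
mkdir -p pics && python3 - <<'E'
from plant import ctrl
import cv2,numpy as np,json
for n in("side","top"):
    s=ctrl.snapshot(n); cv2.imwrite(f"pics/{n}0.png",cv2.resize(s["color"],(800,600),interpolation=cv2.INTER_CUBIC))
    np.savez(f"{n}.npz",**{k:np.array(s[k]) for k in("camera_matrix","cam_to_world")}); print(s["camera_matrix"],s["cam_to_world"],[k for k in s])
print(ctrl.get_obs())
E
```

```text
[[438.37349311   0.         256.72565989]
 [  0.         438.37349311 197.84904188]
 [  0.           0.           1.        ]] [[ 0.52207391  0.5993445  -0.60681546 -0.25925388]
 [-0.85281143  0.35656254 -0.381544   -0.5543172 ]
 [-0.01230864  0.71669333  0.69727984  1.02606556]
 [ 0.          0.          0.          1.        ]] ['color', 'camera_matrix', 'cam_to_world']
[[424.18436974   0.         249.89817494]
 [  0.         424.18436974 193.31465261]
 [  0.           0.           1.        ]] [[-4.40828012e-03  9.94932539e-01 -1.00448045e-01  4.54099641e-01]
 [-9.99989713e-01 -4.27867865e-03  1.50563567e-03 -1.82051102e-02]
 [ 1.06822102e-03  1.00453649e-01  9.94941166e-01  1.14200306e+00]
 [ 0.00000000e+00  0.00000000e+00  0.00000000e+00  1.00000000e+00]] ['color', 'camera_matrix', 'cam_to_world']
{'clock': 0.1, 'joint_pos': array([ 8.09084218e+01,  2.05864282e+01,  6.39067504e-01, -1.80565732e-02,
       -7.01362045e+01, -1.65060439e+01]), 'qvel': array([-0.00804255, -0.14287821, -0.05225058,  0.08816274,  0.02323709,
       -0.1333551 ]), 'tau': array([-2.73590602e-03, -5.84161127e+01,  2.93753529e+01,  7.01564088e+00,
        1.02105516e-02, -4.75829825e-05]), 'tool_pos': array([0.2914845 , 0.60836176, 0.24472588]), 'orientation': array([ 1.79915055e+02, -7.46866150e-03, -2.56037643e+01]), 'force': array([-0.30652495, -0.92570304, -0.57086401]), 'moment': array([-0.00358491,  0.02491541,  0.00031513]), 'gripper_force': 0.0, 'opening': 0.08737185894953187}
```

View pics/side0.png

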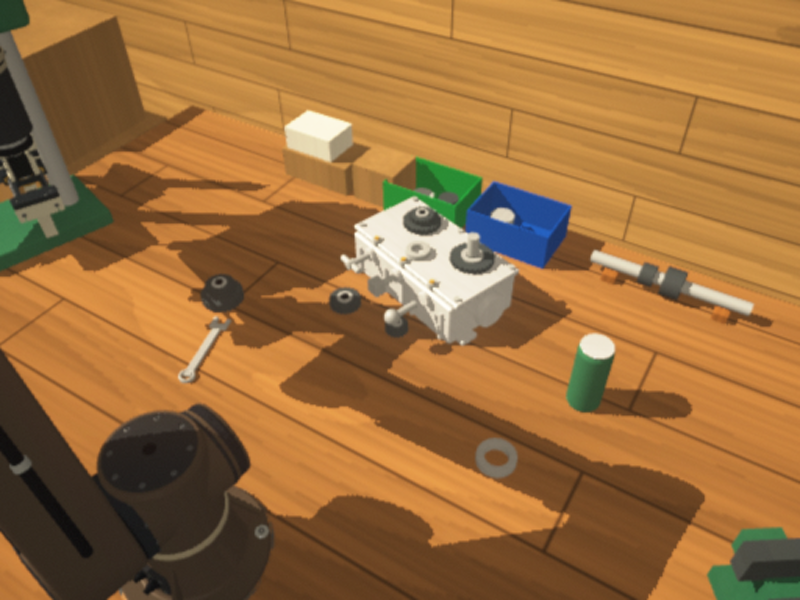

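View pics/top0.png

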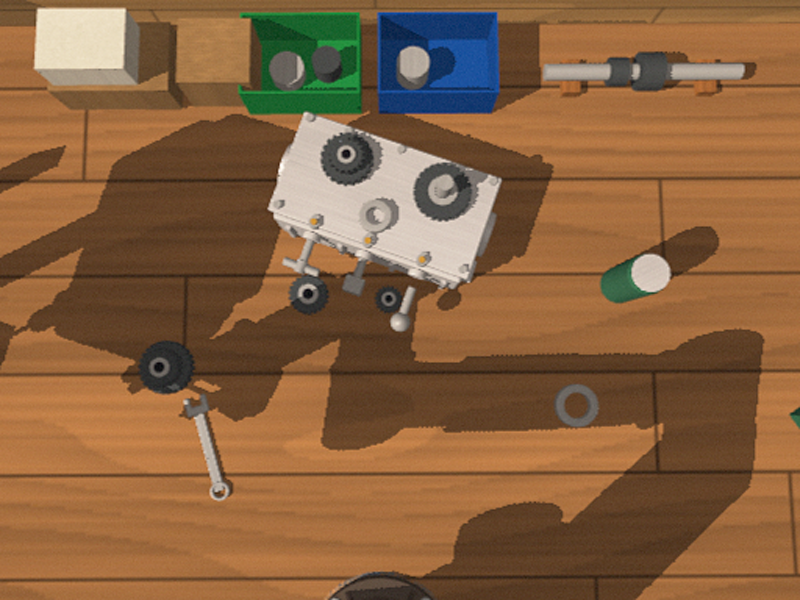

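The tee is at about (300,265) in the top view, the block at (355,285) and the ball, pulled out, at (400,322). In the side view the ball is at (396,318). Next I'll enlarge both.

```bash
python3 - <<'E'
from plant import ctrl
import cv2
for n,(x,y,w,h,f) in dict(side=(210,145,133,83,6),top=(165,125,133,97,6)).items():
    s=ctrl.snapshot(n)["color"][y:y+h,x:x+w]; cv2.imwrite(f"pics/{n}1.png",cv2.resize(s,None,fx=f,fy=f,interpolation=cv2.INTER_CUBIC))
E
```

```text
(no output)
```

View pics/side1.png

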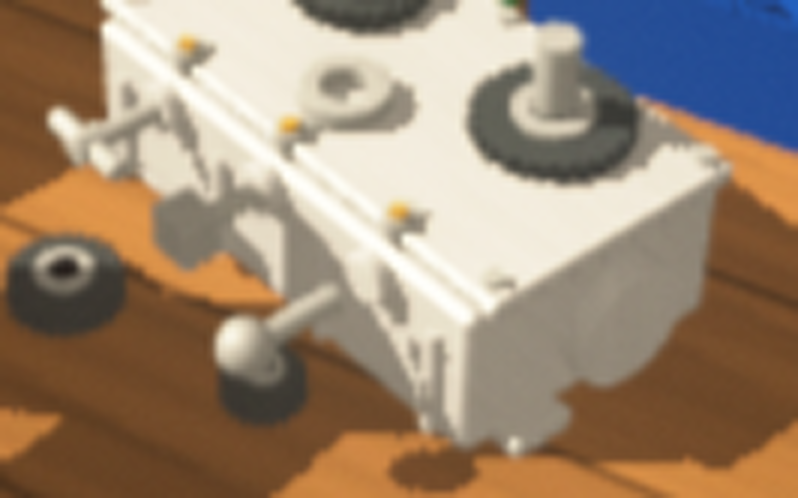

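View pics/top1.png

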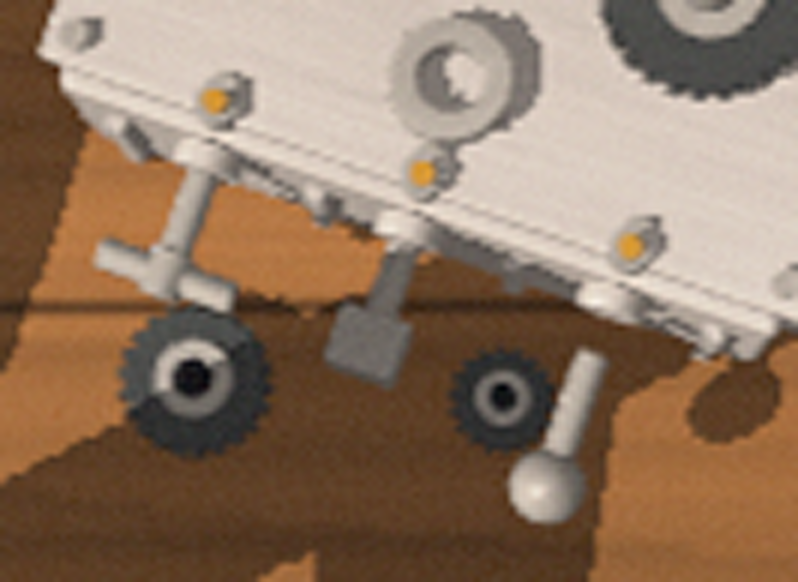

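Crop pixels:

| Feature | Top crop | Side crop |
|---|---|---|
| Ball | (547,488) | (247,345) |
| Tee | (167,275) | (86,143) |
| Detent cap 1 | (214,101) | (189,46) |
| Detent cap 2 | (423,173) | (291,125) |
| Detent cap 3 | (631,245) | (402,213) |

The ball rod is out; the tee and block are home.

```bash
cat > h.py <<'E'
import numpy as np
from scipy.spatial.transform import Rotation as R
C={n:np.load(f"{n}.npz") for n in("side","top")}
O=dict(side=(210,145),top=(165,125))
def ray(n,uv):
    K,T=C[n]["camera_matrix"],C[n]["cam_to_world"]
    p=np.array(O[n])+(np.array(uv)+.5)/6-.5
    d=np.linalg.solve(K,[*p,1])*[1,-1,-1]
    d=T[:3,:3]@d; return T[:3,3],d/np.linalg.norm(d)
def tri(s,t):
    A=[];b=[]
    for n,uv in(("side",s),("top",t)):
        c,d=ray(n,uv);P=np.eye(3)-np.outer(d,d);A.append(P);b.append(P@c)
    return np.linalg.lstsq(np.vstack(A),np.hstack(b),rcond=None)[0]
def atz(n,uv,z):
    c,d=ray(n,uv);return c+d*(z-c[2])/d[2]
E
python3 - <<'E'
from h import *
np.set_printoptions(precision=4,suppress=True)
for k,s,t in(("ball",(247,345),(547,488)),("tee",(86,143),(167,275)),("c1",(189,46),(214,101)),("c2",(291,125),(423,173)),("c3",(402,213),(631,245)),("blk",(190,228),(365,347))):
    print(k,tri(s,t),atz("top",t,.085),atz("side",s,.085))
c1=tri((189,46),(214,101));c3=tri((402,213),(631,245))
print(np.linalg.norm(c1-c3),np.degrees(np.arctan2(*(c1-c3)[[1,0]]))-90)
e=[atz("top",p,.092) for p in((103,252),(228,296))];print(e,np.linalg.norm(e[0]-e[1]))
E
```

```text
ball [ 0.5295 -0.0352  0.0901] [ 0.5291 -0.0343  0.085 ] [ 0.5346 -0.0334  0.085 ]
tee [0.6188 0.1238 0.0897] [0.6194 0.1247 0.085 ] [0.6234 0.127  0.085 ]
c1 [0.6864 0.1002 0.1206] [0.6936 0.1055 0.085 ] [0.7245 0.1248 0.085 ]
c2 [0.6557 0.0151 0.1222] [0.6624 0.0172 0.085 ] [0.6942 0.0376 0.085 ]
c3 [ 0.6261 -0.0695  0.1207] [ 0.6313 -0.0702  0.085 ] [ 0.6621 -0.0515  0.085 ]
blk [0.5896 0.0394 0.0883] [0.5886 0.0415 0.085 ] [0.5941 0.0396 0.085 ]
0.18010556021189222 -19.546832048907774
[array([0.6281, 0.1505, 0.092 ]), array([0.6093, 0.0982, 0.092 ])] 0.0555382870389554
```

```bash
cat >> h.py <<'E'
YAW=-19.5
a=np.array([np.cos(np.radians(YAW)),np.sin(np.radians(YAW)),0])
BALL=np.array([.530,-.035,.085]); TEE=np.array([.619,.124,.085])
def to(tgt):
    from plant import ctrl
    o=ctrl.get_obs();Q=R.from_euler("xyz",o["orientation"],degrees=True)
    G=R.from_euler("xyz",[180,0,YAW],degrees=True)
    print("shift",np.round(Q.inv().apply(np.array(tgt)-o["tool_pos"])*1e3,1),"turn",np.round((Q.inv()*G).as_rotvec(degrees=True),1),"z",o["tool_pos"],"F",np.round(o["force"],1))
E
python3 - <<'E'
from h import *
p=BALL-a*.055;p[2]=.22;print(p);to(p)
E
```

```text
[ 0.47815472 -0.01664062  0.22      ]
shift [438.4 483.1  25.5] turn [ 0.1 -0.  -6.1] z [0.29155984 0.60850301 0.24497193] F [ 0.2 -0.1  0. ]
```

>>> {"name": "move_arm", "arguments": {"motion": [[[10,12,0],[0,0,-0.5],0.5],[[30,33,0],[0,0,-1],1],[[54,59,0],[0,0,-2],1],[[78,86,0],[0,0,-3],1],[[102,113,0],[0,0,-4],1],[[126,139,0],[0,0,-5],1],[[150,165,0],[0,0,-6],1],[[174,192,0],[0,0,-6],1],[[198,218,0],[0,0,-6],1],[[222,245,0],[0,0,-6],1]]}}

```text
clock: 1.03
tool_pos: [0.3861, 0.2901, 0.2456]
orientation: [-180.0, -0.0, -19.6]
force: [1.0, 0.2, 0.3]
opening: 0.0266
gripper_force: 0.0
```

```bash
python3 - <<'E'
from h import *
p=BALL-a*.055;p[2]=.22;to(p)
E
```

```text
shift [189.5 258.2  25.6] turn [-0.  -0.  -0.1] z [0.38609877 0.2901385  0.2456383 ] F [1.  0.2 0.3]
```

>>> {"name": "move_arm", "arguments": {"motion": [[[19,26,2],[0,0,0],1],[[40,54,5],[0,0,0],1],[[61,82,8],[0,0,0],1],[[82,110,11],[0,0,0],1],[[103,140,14],[0,0,0],1],[[124,169,17],[0,0,0],1],[[145,198,20],[0,0,0],1],[[166,226,23],[0,0,0],1],[[182,248,25],[0,0,0],1],[[189,258,25],[0,0,0],1]]}}

```text
clock: 1.87
tool_pos: [0.4775, -0.0174, 0.22]
orientation: [180.0, 0.0, -19.7]
force: [0.3, 0.7, 0.3]
opening: 0.0002
gripper_force: 0.0
```

```bash
python3 - <<'E'
from h import *
p=BALL-a*.055;p[2]=.09;to(p)
E
```

```text
shift [  0.4  -1.  130. ] turn [ 0.   0.  -0.2] z [ 0.47752258 -0.0173758   0.22002384] F [0.3 0.7 0.3]
```

>>> {"name": "move_arm", "arguments": {"motion": [[[0,-1,25],[0,0,0],1],[[0,-1,55],[0,0,0],1],[[0,-1,85],[0,0,0],1],[[0,-1,110],[0,0,0],1],[[0,-1,125],[0,0,0],1],[[0,-1,131],[0,0,0],1],[[8,-1,131],[0,0,0],1],[[16,-1,131],[0,0,0],1],[[20,-1,131],[0,0,0],1],[[20,-1,131],[0,0,0],1]]}}

```text
clock: 2.7
tool_pos: [0.4988, -0.0203, 0.0908]
orientation: [-179.9, -0.1, -19.6]
force: [0.2, 0.4, 0.1]
opening: 0.0004
gripper_force: 0.0
```

```bash
python3 - <<'E'
from h import *
from plant import ctrl
import cv2
to(BALL-a*.0255)
for n,(x,y,w,h,f) in dict(side=(210,145,133,83,6)).items():
    s=ctrl.snapshot(n)["color"][y:y+h,x:x+w]; cv2.imwrite(f"pics/{n}2.png",cv2.resize(s,None,fx=f,fy=f,interpolation=cv2.INTER_CUBIC))
E
```

```text
shift [8.8 3.4 5.8] turn [-0.1 -0.1 -0.1] z [ 0.49883357 -0.02033708  0.0907533 ] F [0.2 0.4 0.1]
```

View pics/side2.png

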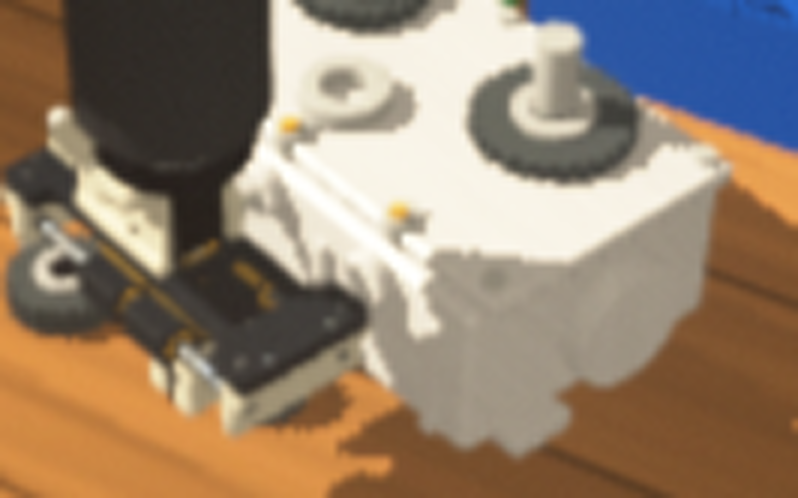

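The gripper hides the ball, so I'll go by force: contact is expected after about 9 mm and home at about 41 mm.

>>> {"name": "move_arm", "arguments": {"motion": [[[4,3,2],[0,0,0],1],[[8,3,3],[0,0,0],1],[[12,3,3],[0,0,0],1],[[16,3,3],[0,0,0],1],[[20,3,3],[0,0,0],1],[[24,3,3],[0,0,0],1],[[28,3,3],[0,0,0],1],[[32,3,3],[0,0,0],1],[[35,3,3],[0,0,0],1],[[36,3,3],[0,0,0],1]]}}

```text
clock: 3.58
tool_pos: [0.5308, -0.0354, 0.0867]
orientation: [-180.0, -0.1, -19.6]
force: [0.2, -0.1, 0.0]
opening: 0.0004
gripper_force: 0.0
```

>>> {"name": "move_arm", "arguments": {"motion": [[[1,0,0],[0,0,0],1],[[2,0,0],[0,0,0],1],[[3,0,0],[0,0,0],1],[[3,0,0],[0,0,0],1]]}}

```text
clock: 3.92
tool_pos: [0.5327, -0.0363, 0.0867]
orientation: [-180.0, -0.0, -19.6]
force: [0.0, 0.4, -0.5]
opening: 0.0004
gripper_force: 0.0
```

>>> {"name": "move_arm", "arguments": {"motion": [[[1,0,0],[0,0,0],1],[[2,0,0],[0,0,0],1],[[3,0,0],[0,0,0],1],[[3,0,0],[0,0,0],1]]}}

```text
clock: 4.25
tool_pos: [0.5352, -0.0373, 0.0865]
orientation: [180.0, 0.0, -19.6]
force: [-1.1, -0.1, 1.2]
opening: 0.0005
gripper_force: 0.4
```

>>> {"name": "move_arm", "arguments": {"motion": [[[1,0,0],[0,0,0],1],[[2,0,0],[0,0,0],1],[[2,0,0],[0,0,0],1]]}}

```text
clock: 4.5
tool_pos: [0.5359, -0.0378, 0.0863]
orientation: [180.0, 0.1, -19.6]
force: [-5.6, 4.3, 3.0]
opening: -0.0
gripper_force: 3.3
```

>>> {"name": "move_arm", "arguments": {"motion": [[[1,0,0],[0,0,0],1],[[1,0,0],[0,0,0],1]]}}

```text
clock: 4.67
tool_pos: [0.5361, -0.0379, 0.0862]
orientation: [180.0, 0.2, -19.6]
force: [-9.9, 6.3, 4.6]
opening: 0.0006
gripper_force: 5.2
```

>>> {"name": "move_arm", "arguments": {"motion": [[[-10,0,0],[0,0,0],1],[[-30,0,0],[0,0,0],1],[[-40,0,-10],[0,0,0],1],[[-50,0,-40],[0,0,0],1],[[-60,0,-75],[0,0,0],0.6],[[-60,0,-105],[0,0,0],0.6],[[-60,-25,-120],[0,0,0],0.6],[[-60,-60,-120],[0,0,0],0.6],[[-60,-90,-120],[0,0,0],0.3],[[-60,-100,-120],[0,0,0],0.3]]}}

```text
clock: 5.5
tool_pos: [0.5166, 0.079, 0.2074]
orientation: [-179.9, -0.1, -19.5]
force: [-0.8, 0.3, 0.1]
opening: 0.0347
gripper_force: 0.0
```

```bash
python3 - <<'E'
from h import *
from plant import ctrl
import cv2
p=TEE+a*.022;p[2]=.2;to(p)
for n,(x,y,w,h,f) in dict(top=(165,125,133,97,6)).items():
    s=ctrl.snapshot(n)["color"][y:y+h,x:x+w]; cv2.imwrite(f"pics/{n}3.png",cv2.resize(s,None,fx=f,fy=f,interpolation=cv2.INTER_CUBIC))
E
```

```text
shift [103.5 -76.7   7.8] turn [-0.1 -0.1 -0. ] z [0.51656142 0.07898237 0.20735703] F [-0.8  0.3  0.1]
```

View pics/top3.png

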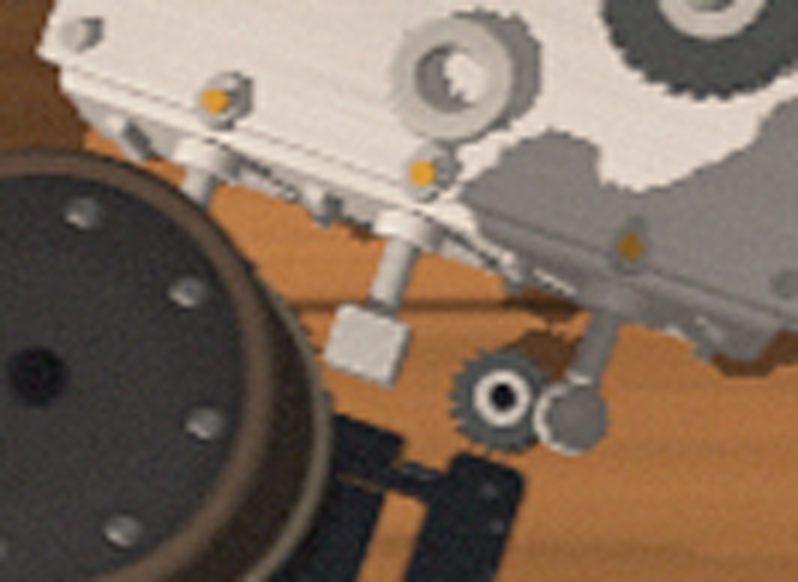

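The ball went from (547,488) to (571,415), about 32 mm, so it is home. The block hasn't moved. Next I'll go over the bare rod behind the tee's crossbar.

>>> {"name": "move_arm", "arguments": {"motion": [[[20,-15,2],[0,0,0],0.3],[[45,-35,4],[0,0,0],0.3],[[70,-55,7],[0,0,0],0.3],[[92,-70,8],[0,0,0],0.3],[[103,-77,8],[0,0,0],0.3],[[103,-77,8],[0,0,0],0.3],[[103,-77,30],[0,0,0],0.3],[[103,-77,50],[0,0,0],0.3],[[103,-77,60],[0,0,0],0.3],[[103,-77,60],[0,0,0],0.3]]}}

```text
clock: 6.38
tool_pos: [0.6359, 0.1131, 0.144]
orientation: [179.8, 0.2, -19.6]
force: [-0.8, 0.3, -0.2]
opening: 0.0615
gripper_force: 0.0
```

```bash
python3 - <<'E'
from h import *
from plant import ctrl
import cv2
p=TEE+a*.022;p[2]=.09;to(p)
for n,(x,y,w,h,f) in dict(side=(190,120,133,83,6)).items():
    s=ctrl.snapshot(n)["color"][y:y+h,x:x+w]; cv2.imwrite(f"pics/{n}4.png",cv2.resize(s,None,fx=f,fy=f,interpolation=cv2.INTER_CUBIC))
E
```

```text
shift [ 2.6 -4.9 53.9] turn [ 0.2  0.2 -0.1] z [0.63587089 0.11305422 0.14396997] F [-0.8  0.3 -0.2]
```

View pics/side4.png

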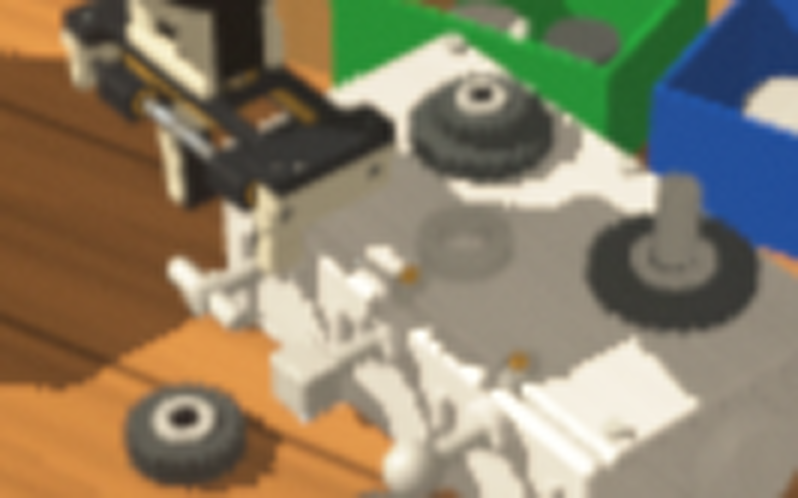

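The fingers stand behind the crossbar, on either side of the rod at about (230,280). The block and ball are home and clear. Descending with a 5 mm lateral correction.

>>> {"name": "move_arm", "arguments": {"motion": [[[2,-5,0],[0,0,0],0.3],[[2,-5,8],[0,0,0],0.3],[[2,-5,20],[0,0,0],0.3],[[2,-5,32],[0,0,0],0.3],[[2,-5,44],[0,0,0],0.3],[[2,-5,52],[0,0,0],0.3],[[2,-5,54],[0,0,0],0.3],[[2,-5,54],[0,0,0],0.3]]}}

```text
clock: 7.1
tool_pos: [0.641, 0.1178, 0.0912]
orientation: [179.9, 0.1, -19.6]
force: [0.4, -0.8, -0.2]
opening: 0.0614
gripper_force: 0.0
```

```bash
python3 - <<'E'
from h import *
p=TEE+a*.022;p[2]=.09;to(p)
E
```

```text
shift [-0.8  1.5  1.2] turn [ 0.1  0.1 -0.1] z [0.64097561 0.11777307 0.09119957] F [ 0.4 -0.8 -0.2]
```

Clear of everything. I'll hook the crossbar with the jaws partly closed and no grip, then pull.

>>> {"name": "move_arm", "arguments": {"motion": [[[0,1.5,0],[0,0,0],0.72],[[0,1.5,0],[0,0,0],0.72],[[0,1.5,0],[0,0,0],0.72],[[0,1.5,0],[0,0,0],0.72],[[-2,1.5,0],[0,0,0],0.72],[[-4,1.5,0],[0,0,0],0.72],[[-7,1.5,0],[0,0,0],0.72],[[-10,1.5,0],[0,0,0],0.72]]}}

```text
clock: 7.77
tool_pos: [0.634, 0.1206, 0.0934]
orientation: [-179.8, -0.3, -19.6]
force: [12.6, -3.8, -6.4]
opening: 0.025
gripper_force: 6.9
```

>>> {"name": "move_arm", "arguments": {"motion": [[[-3,0,0],[0,0,0],0.72],[[-6,0,0],[0,0,0],0.72],[[-10,0,0],[0,0,0],0.72],[[-14,0,0],[0,0,0],0.72],[[-18,0,0],[0,0,0],0.72],[[-22,0,0],[0,0,0],0.72],[[-25,0,0],[0,0,0],0.72],[[-26,0,0],[0,0,0],0.72]]}}

```text
clock: 8.43
tool_pos: [0.6079, 0.1281, 0.0926]
orientation: [180.0, -0.1, -19.6]
force: [11.9, -7.0, -7.0]
opening: 0.0244
gripper_force: 6.6
```

>>> {"name": "move_arm", "arguments": {"motion": [[[-1,0,0],[0,0,0],0.72],[[-2,0,0],[0,0,0],0.72],[[-3,0,0],[0,0,0],0.72],[[-3,0,0],[0,0,0],0.72]]}}

```text
clock: 8.77
tool_pos: [0.6077, 0.1283, 0.0927]
orientation: [-180.0, -0.3, -19.6]
force: [19.9, -10.9, -10.8]
opening: 0.0245
gripper_force: 11.1
```

It has hit a hard stop. I'll back off, open, lift and look.

>>> {"name": "move_arm", "arguments": {"motion": [[[4,0,0],[0,0,0],0.72],[[7,0,0],[0,0,0],0.72],[[7,0,0],[0,0,0],0.45],[[7,0,0],[0,0,0],0.3],[[7,0,-1],[0,0,0],0.3],[[7,0,-15],[0,0,0],0.3],[[7,0,-40],[0,0,0],0.3],[[7,0,-70],[0,0,0],0.3],[[7,0,-100],[0,0,0],0.3],[[7,0,-115],[0,0,0],0.3]]}}

```text
clock: 9.6
tool_pos: [0.6118, 0.128, 0.2118]
orientation: [-179.8, -0.2, -19.5]
force: [1.2, 0.6, 0.1]
opening: 0.0609
gripper_force: 0.0
```

>>> {"name": "move_arm", "arguments": {"motion": [[[-15,-10,0],[0,0,0],0.3],[[-40,-30,0],[0,0,0],0.3],[[-65,-55,0],[0,0,0],0.3],[[-90,-80,0],[0,0,0],0.3],[[-110,-105,0],[0,0,0],0.3],[[-125,-130,0],[0,0,0],0.3],[[-135,-155,0],[0,0,0],0.3],[[-140,-180,0],[0,0,0],0.3],[[-140,-190,0],[0,0,0],0.3],[[-140,-190,0],[0,0,0],0.3]]}}

```text
clock: 10.43
tool_pos: [0.5424, 0.3556, 0.2071]
orientation: [180.0, 0.0, -19.5]
force: [0.4, -1.4, 0.3]
opening: 0.061
gripper_force: 0.0
```

```bash
python3 - <<'E'
from plant import ctrl
import cv2
for n,(x,y,w,h,f) in dict(side=(210,145,133,83,6),top=(165,125,133,97,6)).items():
    s=ctrl.snapshot(n)["color"][y:y+h,x:x+w]; cv2.imwrite(f"pics/{n}5.png",cv2.resize(s,None,fx=f,fy=f,interpolation=cv2.INTER_CUBIC))
E
```

```text
(no output)
```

View pics/top5.png

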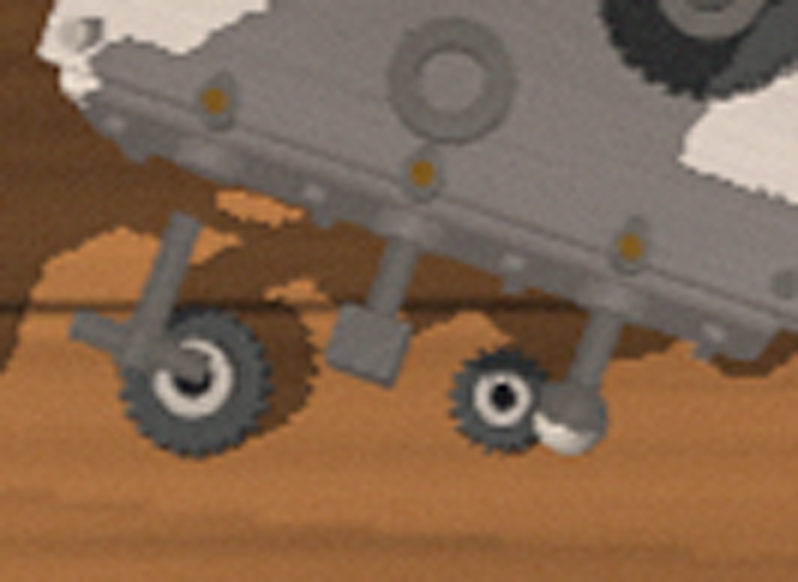

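View pics/side5.png

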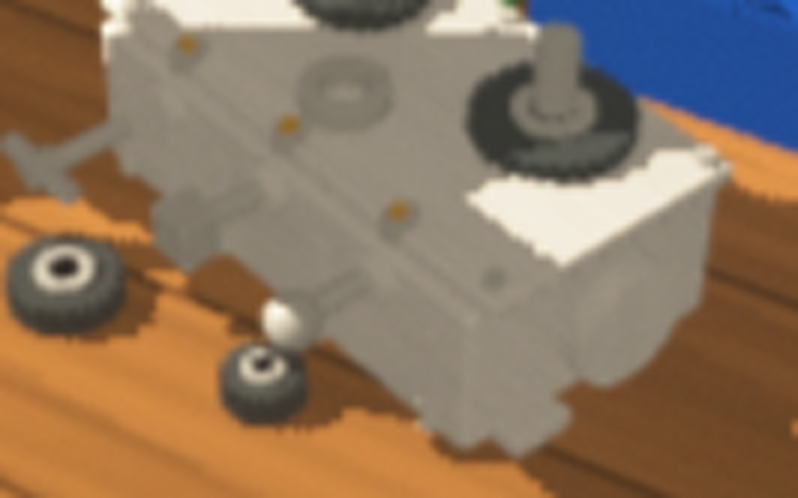

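The tee centre went from (166,274) to (143,347), about 32 mm, and it stays out with the arm clear. The ball at (571,415) and the block are home, and the loose parts haven't moved.

```bash
python3 -c "
from plant import ctrl
print(ctrl.close_job())"
```

```text
the job is handed in; nothing more can be done
None
```

I pushed the ball rod fully home first, then pulled the crossbar rod fully out (about 32 mm each in the pictures), where it stays by itself; the square-ended rod is still home, the nearby loose parts look unmoved, and the job was handed in at about 10.5 s.

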